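# Reject pot: unlock the bayonet lid, load the rusted T-bolts, lock it again

## Robot

A 6-joint arm with a two-finger parallel gripper is mounted at the origin on the work surface. World frame = base frame: x ahead of the robot, y to its left, z up, the work surface at z = 0. Lengths are in m, angles in rad, forces in N, time in s.
With the tool pointing down it reaches from about 0.35 to 0.975 m from the base axis. Payload 4.9 kg.
Tool frame: the origin (TCP) lies on the mounting face of the last link; the fingertips stand 173 mm ahead of it and the grasp point (between the pads) lies 155 mm ahead of it (tcp_to_grasp is the distance from the TCP to the grasp point, in m); z points along the fingers, y is the line along which they close (so a half turn about z gives the same grasp; the last joint's range is limited). The gripper opens to 85 mm and grips with 20 to 120 N. Pads are 22 mm wide; open, the fingers measure 114 mm over their backs; the gripper's body (76 mm by 85 mm) begins 54 mm behind the grasp point. The pads swing forward as they close: fully open they stand 13 mm farther back than shut.
Start: joints at [-1.401, 0.053, 1.613, -0, 1.476, -0.119], TCP at [0.178, -0.599, 0.405] pointing down, gripper open.
Joint ranges: [-3.01, 3.01], [-1.01, 2.22], [0.06, 2.58], [-1.02, 4.17], [0.09, 2.62], [-3.14, 3.14]. Speed limits (rad/s): [2.57, 2.57, 3.14, 3.14, 3.14, 3.14].

## Interface

Orientations are given as a rotation vector (axis times angle).
In Python, from station import get_obs, get_image, calibration, finish_job, tcp_to_grasp gives the robot as it stands. The module is installed in compiled form; this text tells all that it offers.
- The arm moves only by the tool arm_command, never from a script. Its argument "plan" is a list that holds one entry, the list of rows, each a list of 6 numbers: the shift along the tool's x, y, z in cm, then the turn, a rotation vector about the tool's x, y, z in rad. A call has 1 to 12 rows; each row is the pose to reach, as a shift and turn from the pose commanded when the call began, along the tool's axes at that moment; what a row does not reach only later rows make up. A row lasts 1/12 s, in which the tool goes at most 41.7 mm and 7.16 degrees, less where a joint would pass 70% of its speed; a pose out of reach is approached as far as the arm can. A call with a gripper value outside its range is refused whole. "gripper" is the closure, from -1 (fully open) to 1 (shut), set as the call begins (left out, the last holds). The fingers move at their own pace and stop on an object; "force" is the grip in N (left out, the last holds). Time passes only in rows, so rows that repeat a pose let the fingers close. It gives the time, the measured TCP pose, the force, the opening and the grip force at its end, in the units of the state.
- get_obs(): the state, without advancing time (a new reading comes with each control period).
- get_image(name): name is "scene" or "top" or "wrist"; returns (picture, depth): 400x640x3 uint8, blue, green, red; 400x640 float32, m along the optical axis (not along the pixel's ray), 0 where there is no reading.
- calibration(name): a dict with "fx", "fy", "cx", "cy" (pixels), "dist" ([k1, k2, p1, p2, k3] as OpenCV has them; the pictures are not rectified), "pose" (4x4, takes a point from camera to world coordinates). Camera axes: x right, y up, looking along -z (the intrinsics and any distortion apply to the point x, -y, -z); pixel columns grow to the right and rows downward; lengths in m; the calibration is good to about 2 mm. A picture is of the moment at which its call begins: read the wrist's pose just before it. calibration takes no time and is no camera call; for the wrist camera it gives the pose at the moment of the call.
- finish_job(): hands the job in; it is judged then, once.
The state is a dict: "t": time; "q": joint angles; "dq": joint speeds; "effort": joint torques, N m; "tool_pos": TCP position; "tool_rot": TCP orientation; "contact_force": force on the tool from outside, world axes, zero at the start; "wrist_torque": the same for the moment, N m; "opening": finger opening in m; "grip_force": force on a finger pad.
Only numpy, scipy, OpenCV 4.12 (cv2) and the standard library are available. Lean on these libraries where they do the work, as an engineer would, in place of code of your own. Each camera call takes 0.05 s, during which the arm holds its last target. There are 200 camera calls.

## Task

Put all the rusted T-bolts lying on the worktop into the green reject pot and close it again: push the orange lid down against its spring and give it a quarter turn anticlockwise to free it, park it level, handle up and let go of it on the small cork-topped pedestal, and only then drop every bolt into the pot. Finally put the lid back on, push it down and turn it a quarter turn clockwise so that it is locked under both claws with the handle in line with the red marks, let it go, and leave the coupler, the blue cap and the spanner where they lie.

Things in the scene. Friction and masses are not known exactly. Their poses are not given: they have to be found in the camera images.
- pot: Green round reject pot, open on top, fixed to the worktop. Origin: centre of its underside, at worktop height; z up; its x axis runs through the two claws. Outer diameter 124 mm, inner 112 mm, inner floor 6 mm up, wall top 98 mm up. A white slippery sprung ring (inside 108 mm, outside 128 mm wide) sits on the wall: top 112 mm up when free, can be pressed down 12 mm.
- pot_rim (a point): Centre of the pot's mouth, 98 mm above the worktop. The highest fixed parts around it are the claws' tops, 119.5 mm above the worktop.
- claw_a (a point): Top of the steel claw on the pot's +x (red mark), 79 mm from the axis; claw spans 71 to 87 mm from the axis. Below is a pocket 26 mm wide for a lug, roof 113.5 mm above the worktop, a full-depth stop at its clockwise end (seen from above) and a lip 4 mm deep at the other; then guide rails to 65 degrees anticlockwise, underside 109.5 mm up like the lip's.
- claw_b (a point): The like claw on the pot's -x, the same turned by a half turn.
- gap (a point): Point in the open gap on the pot's +y, 79 mm from the axis, 119.5 mm up; a like gap is on -y. Here the lid's lugs pass up and down freely: a lug is clear of the claws from about 72 to 150 degrees anticlockwise of a red mark.
- lid_grip (a point): Middle of the black bar handle of the orange bayonet lid (about 0.26 kg), on the lid's axis, 22 mm above its underside; z up. The bar runs along the lid's x: 70 mm long, 16 mm wide, from the disc's top (6 mm above the underside) to 38 mm above the underside. The lid is the same after a half turn. It starts locked: x along pot x, this point 129.5 mm above the worktop.
- lid_under (a point): Centre of the lid's underside (disc 132 mm wide, 6 mm thick). Above the worktop: 107.5 mm locked, 112 mm freed on the ring, below 103.5 mm to pass the lips, 100 mm at the lowest. Unlock: push down, turn a quarter anticlockwise seen from above (lid x along pot y), let rise, lift. Lock: the reverse, clockwise until the lugs meet the stops (5 degrees play either way in the pocket), let rise.
- lug (a point): Middle of one of the lid's two lugs (white stripe), on its +x, 72 mm from the axis; each is 14 mm wide, 6 mm thick, level with the disc and reaches 79 mm from the axis. The other is opposite.
- seat (a joint): Sprung ring on the pot's rim: metres pressed down relative to the locked position: -0.0045 free at the top, 0 with the lid locked, 0.0075 at the bottom. Spring 1 N/mm: about 4 N at the top, 8.5 N locked, 12.5 N where the lugs pass the lips, 16 N at the bottom (the lid's weight helps with 2.6 N).
- rest_top (a point): Centre of the top face of the lid rest: pedestal fixed to the worktop, cork top 60 mm in diameter, 70 mm above the worktop, on a thin stem with a 90 mm diameter foot.
- bolt1_c (a point): Centre of a rusted T-bolt (90 g; may be absent: four to six are present), 8 mm above the worktop as it lies: shank 12 mm thick along its own x, whole length 66 mm, crosshead (10 x 30 x 16 mm high) at its -x end, round nut (16 mm in diameter, 10 mm long, 18 to 28 mm from the centre) towards +x; bare shank to grasp from -26 to +18 mm.
- bolt2_c (a point): Centre of a rusted T-bolt (90 g; may be absent: four to six are present), 8 mm above the worktop as it lies: shank 12 mm thick along its own x, whole length 66 mm, crosshead (10 x 30 x 16 mm high) at its -x end, round nut (16 mm in diameter, 10 mm long, 18 to 28 mm from the centre) towards +x; bare shank to grasp from -26 to +18 mm.
- bolt3_c (a point): Centre of a rusted T-bolt (90 g; may be absent: four to six are present), 8 mm above the worktop as it lies: shank 12 mm thick along its own x, whole length 66 mm, crosshead (10 x 30 x 16 mm high) at its -x end, round nut (16 mm in diameter, 10 mm long, 18 to 28 mm from the centre) towards +x; bare shank to grasp from -26 to +18 mm.
- bolt4_c (a point): Centre of a rusted T-bolt (90 g; may be absent: four to six are present), 8 mm above the worktop as it lies: shank 12 mm thick along its own x, whole length 66 mm, crosshead (10 x 30 x 16 mm high) at its -x end, round nut (16 mm in diameter, 10 mm long, 18 to 28 mm from the centre) towards +x; bare shank to grasp from -26 to +18 mm.
- bolt5_c (a point): Centre of a rusted T-bolt (90 g; may be absent: four to six are present), 8 mm above the worktop as it lies: shank 12 mm thick along its own x, whole length 66 mm, crosshead (10 x 30 x 16 mm high) at its -x end, round nut (16 mm in diameter, 10 mm long, 18 to 28 mm from the centre) towards +x; bare shank to grasp from -26 to +18 mm.
- bolt6_c (a point): Centre of a rusted T-bolt (90 g; may be absent: four to six are present), 8 mm above the worktop as it lies: shank 12 mm thick along its own x, whole length 66 mm, crosshead (10 x 30 x 16 mm high) at its -x end, round nut (16 mm in diameter, 10 mm long, 18 to 28 mm from the centre) towards +x; bare shank to grasp from -26 to +18 mm.
- coupler_c (a point): Silver coupler, a round clamp collar with a flange bolt, about 90 x 60 x 80 mm high, 0.9 kg; point 25 mm above its underside. To be left alone.
- cap_c (a point): Blue plastic guard cap, 60 mm in diameter, 45 mm high; point at its centre. To be left alone.
- spanner_grip (a point): Stubby steel spanner about 130 mm long, lying flat; point on its handle. To be left alone.
There are look-alikes about, which are no part of the job. What is meant by the part that bears lid_grip is not grey or pink, and is the larger of those in its own colour.

How it is judged:
On the way, in this order (a step that is already met when the one before it is completed fails the run):
1. the lid is unlocked, off the pot, and stands level and released on the pedestal (horizontal distance between lid_grip and rest_top below 0.03 m and z of lid_grip in the frame of rest_top between 0.018 and 0.026 m and angle between lid_grip's own z axis and vertical below 0.1 rad and contact force between the fingers and lid below 0.1 N), for 0.3 s.
2. every bolt is in the pot while the lid is still on its pedestal (horizontal distance between each of bolt1_c, bolt2_c, bolt3_c, bolt4_c, bolt5_c, bolt6_c and pot below 0.058 m and z of each of bolt1_c, bolt2_c, bolt3_c, bolt4_c, bolt5_c, bolt6_c in the frame of pot below 0.097 m and horizontal distance between lid_grip and rest_top below 0.04 m), for 0.3 s.
At the end, for the whole second after the job is handed in: The lid is locked on the pot: axis within 8 mm of the pot's, handle within 0.16 rad of the line of the red marks, level, lugs raised into the claws' pockets (handle point 125.5 to 131.5 mm above the worktop), at rest and released; every bolt present lies inside the pot below the rim (horizontal distance between lid_grip and pot below 0.008 m and z of lid_grip in the frame of pot between 0.1255 and 0.1315 m and angle between the x axis of lid_grip and the x axis of pot, either way round below 0.16 rad and angle between lid_grip's own z axis and vertical below 0.06 rad and horizontal distance between each of bolt1_c, bolt2_c, bolt3_c, bolt4_c, bolt5_c, bolt6_c and pot below 0.058 m and z of each of bolt1_c, bolt2_c, bolt3_c, bolt4_c, bolt5_c, bolt6_c in the frame of pot below 0.097 m and linear speed of lid below 0.02 m/s); the robot touches nothing.
It fails at once if the coupler is shoved more than 30 mm from its place (distance of coupler_c from where it was at the start of the episode above 0.03 m).
It fails at once if the blue cap is shoved more than 30 mm from its place (distance of cap_c from where it was at the start of the episode above 0.03 m).
It fails at once if the spanner is shoved more than 30 mm from its place (distance of spanner_grip from where it was at the start of the episode above 0.03 m).
Of bolt1, bolt2, bolt3, bolt4, bolt5, bolt6 only 4 to 6 are there at a start; the rules pass over those that are not, and their reading is None.
At some moment in a run one of bolt1, bolt2, bolt3, bolt4, bolt5, bolt6 may be knocked a few centimetres aside while the robot is not near it.
Once in a run the grip may slacken for a moment while it holds something.
It also fails if it takes over 210 s, if anything falls off the work surface, if the arm or the gripper's body presses on something with over 40 N, if the wrist force passes 120 N, or if a joint passes its speed limit or range.

## Working session

There is one attempt and no reset: what is moved stays moved. The work goes in short steps, Python scripts to look and compute and a tool call to move; the robot and the scene stay as the last step left them, time stands still between calls to the robot, and variables do not carry over. Pictures are saved under pics/ and viewed, at most 14 in all, crops included, and the job is handed in when it is done.

Besides the shell and the picture viewer there is one more tool, called after "Emit:" in YAML: its name, and indented under it one key for each argument. arm_command: Moves the arm, as the interface text tells. Its arguments: {"type":"object","properties":{"plan":{"type":"array"},"gripper":{"type":"number"},"force":{"type":"number"}},"required":["plan"]}

```bash
mkdir -p pics; cat > h.py <<'E'
import numpy as np,cv2
from scipy.spatial.transform import Rotation as R
from station import *
def snap(name,f):
    c=calibration(name); im,d=get_image(name); cv2.imwrite('pics/'+f+'.png',im); np.savez('pics/'+f,im=im,d=d,P=c['pose'],K=np.array([[c['fx'],0,c['cx']],[0,c['fy'],c['cy']],[0,0,1]]),dist=np.array(c['dist'])); return im,d,c
def world(f,pts,z=None):
    a=np.load('pics/'+f+'.npz'); out=[]
    u=cv2.undistortPoints(np.array(pts,float).reshape(-1,1,2),a['K'],a['dist']).reshape(-1,2)
    P=a['P']
    for (x,y),p in zip(u,pts):
        r=P[:3,:3]@np.array([x,-y,-1])
        if z is None:
            dd=a['d'][int(p[1])-1:int(p[1])+2,int(p[0])-1:int(p[0])+2]; s=np.median(dd)
        else: s=(z-P[2,3])/r[2]
        out.append(P[:3,3]+s*r)
    return np.array(out)
def cloud(f):
    a=np.load('pics/'+f+'.npz'); h,w=a['d'].shape
    g=np.stack(np.meshgrid(np.arange(w),np.arange(h)),-1).reshape(-1,1,2).astype(float)
    u=cv2.undistortPoints(g,a['K'],a['dist']).reshape(-1,2)
    r=np.c_[u[:,0],-u[:,1],-np.ones(len(u))]@a['P'][:3,:3].T
    return (a['P'][:3,3]+r*a['d'].reshape(-1,1)).reshape(h,w,3)
E
python3 - <<'E'
from h import *
np.set_printoptions(precision=4,suppress=True)
print(get_obs(),tcp_to_grasp)
for n in['scene','top']:
    snap(n,n); print(calibration(n)['pose'])
E
```

```text
{'t': 0.0, 'q': array([-1.401 ,  0.0534,  1.6143, -0.    ,  1.476 , -0.119 ]), 'dq': array([-0.0003, -0.0002, -0.0008,  0.0005, -0.0001,  0.0002]), 'effort': array([  0.0001, -39.3687, -37.0172,  -0.0001,   0.0073,  -0.    ]), 'tool_pos': array([ 0.178 , -0.5988,  0.4035]), 'tool_rot': array([-3.1068, -0.4518,  0.0001]), 'contact_force': array([-0.0918, -0.1489,  0.4025]), 'wrist_torque': array([-0.0418, -0.0414, -0.0174]), 'grip_force': 0.0, 'opening': 0.08535946519934377} 0.1547
[[ 0.2728 -0.7853  0.5558  1.0409]
 [ 0.9621  0.2243 -0.1554 -0.0704]
 [-0.0026  0.5771  0.8167  0.8907]
 [ 0.      0.      0.      1.    ]]
[[ 0.0289  0.9966 -0.077   0.4182]
 [-0.9991  0.0313  0.03    0.0843]
 [ 0.0324  0.0761  0.9966  1.1945]
 [ 0.      0.      0.      1.    ]]
```

View pics/top.png

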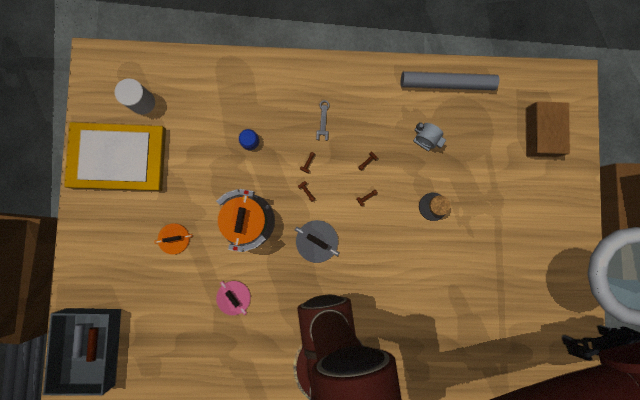

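View pics/scene.png

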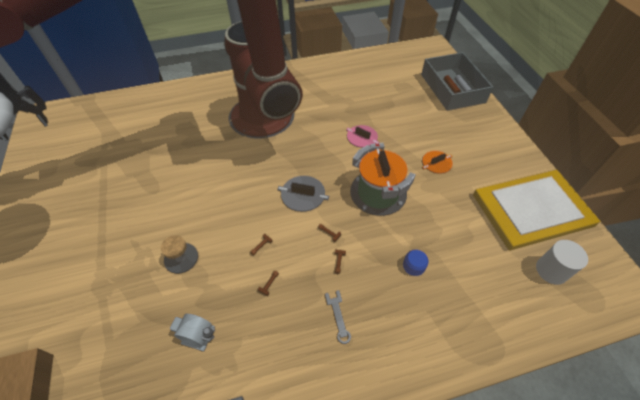

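The top view shows the orange lid on the pot at (241,219), the pedestal at (435,206) and four bolts at (308,162), (368,160), (307,191) and (367,198). The scene view agrees. The small orange lid at (174,239), and the pink and grey ones, are decoys. The reddish piece in the tray at (90,343) isn't on the worktop.

```bash
cat > m.py <<'E'
from h import *
np.set_printoptions(precision=4,suppress=True)
W=cloud('top'); im=np.load('pics/top.npz')['im']; hsv=cv2.cvtColor(im,cv2.COLOR_BGR2HSV)
def pca(P):
    c=P[:,:2].mean(0); w,v=np.linalg.eigh(np.cov((P[:,:2]-c).T)); a=v[:,1]; t=(P[:,:2]-c)@a
    return c,np.degrees(np.arctan2(a[1],a[0])),t.min(),t.max()
for n,(x,y) in dict(b1=(308,162),b2=(368,160),b3=(307,191),b4=(367,198)).items():
    s=np.s_[y-18:y+18,x-18:x+18]; P=W[s].reshape(-1,3); z=P[:,2]
    k=im[s].reshape(-1,3).astype(int); m=(k[:,2]<140)&(k[:,2]>k[:,0]*1.5)&(z>0.004)
    P=P[m]; c,a,t0,t1=pca(P); d=np.array([np.cos(np.radians(a)),np.sin(np.radians(a))])
    t=(P[:,:2]-c)@d; o=(P[:,:2]-c)@np.array([-d[1],d[0]])
    wid=[np.ptp(o[(t-t0<.012)]),np.ptp(o[t1-t<.012])]
    print(n,m.sum(),c,'mid',c+d*(t0+t1)/2,a,t1-t0,'widths',wid,np.median(P[:,2]))
s=np.s_[180:262,200:275]; P=W[s].reshape(-1,3)
print('maxz',np.percentile(P[:,2],[50,90,99]))
h=P[P[:,2]>.138]; print('handle',pca(h),len(h))
k=hsv[s].reshape(-1,3); o=P[(k[:,0]<20)&(k[:,1]>200)&(k[:,2]>150)&(P[:,2]>.1)]; print('disc',o.mean(0),(o.max(0)+o.min(0))/2, np.ptp(o,0))
s=np.s_[185:225,415:460]; P=W[s].reshape(-1,3); r=P[(P[:,2]>.062)&(P[:,2]<.08)]; print('rest',r.mean(0),(r.max(0)+r.min(0))/2,np.ptp(r,0))
for n,p in dict(cap=(249,139),sp=(323,120),coup=(430,136),grey=(317,241),or2=(174,239)).items(): print(n,W[p[1],p[0]])
E
python3 m.py
```

```text
b1 115 [0.6201 0.091 ] mid [0.5459 0.1096] 165.94666708408326 0.23554136253469293 widths [np.float64(0.05789520060440953), np.float64(0.0)] 0.013105872358793125
b2 123 [ 0.6341 -0.0986] mid [ 0.5544 -0.0215] 135.98035809684404 0.34286869177705914 widths [np.float64(0.0), np.float64(0.0)] 0.012530584946745416
b3 115 [0.5297 0.0949] mid [0.4968 0.079 ] -154.25790280637065 0.13721190707123826 widths [np.float64(0.054143401451724665), np.float64(0.0)] 0.01322654071373619
b4 106 [ 0.5182 -0.0947] mid [ 0.5206 -0.0982] 123.78698714705135 0.06455380267494497 widths [np.float64(0.01842354260806974), np.float64(0.02768212722425145)] 0.013053506044225172
maxz [0.0026 0.1175 0.1464]
handle (array([0.4319, 0.2451]), np.float64(85.35002945668161), np.float64(-0.16143684977980566), np.float64(0.037865003227353394)) 182
disc [0.4342 0.2746 0.1182] [0.434  0.2115 0.65  ] [0.136  0.2544 1.0891]
rest [ 0.4967 -0.3073  0.0698] [ 0.4979 -0.3067  0.07  ] [0.0572 0.0591 0.0152]
cap [0.6826 0.2729 0.0431]
sp [0.7606 0.0472 0.0084]
coup [ 0.7031 -0.2739  0.0791]
grey [0.378  0.0557 0.0372]
or2 [0.372  0.4871 0.0255]
```

```bash
sed -i 's/(z>0.004)/(z>0.004)\&(z<.022)/; s/h=P\[P\[:,2\]>.138\]/h=P[(P[:,2]>.138)\&(P[:,2]<.155)]/; s/(P\[:,2\]>.1)\]/(P[:,2]>.105)\&(P[:,2]<.121)]/' m.py; python3 m.py
python3 - <<'E'
from h import *
im=cv2.imread('pics/top.png')
a=cv2.resize(im[140:220,290:390],None,fx=4,fy=4,interpolation=2); b=cv2.resize(im[175:265,200:300],None,fx=4,fy=4,interpolation=2)
o=np.zeros((360,800,3),np.uint8);o[:320,:400]=a;o[:,400:]=b;cv2.imwrite('pics/crop.png',o)
E
```

```text
b1 114 [0.6218 0.0911] mid [0.6277 0.088 ] 152.3774706459875 0.07332208457943473 widths [np.float64(0.057789375870149595), np.float64(0.029841254142498733)] 0.013105811850782523
b2 121 [ 0.6377 -0.1016] mid [ 0.6424 -0.1087] 123.85757567716078 0.09981278754291228 widths [np.float64(0.0), np.float64(0.048863738975322146)] 0.012493461672070216
b3 113 [0.5317 0.0951] mid [0.5287 0.0925] -139.56531557890213 0.06629417431961329 widths [np.float64(0.05381538909582705), np.float64(0.015585401132412208)] 0.013082107705107981
b4 106 [ 0.5182 -0.0947] mid [ 0.5206 -0.0982] 123.78698714705135 0.06455380267494497 widths [np.float64(0.01842354260806974), np.float64(0.02768212722425145)] 0.013053506044225172
maxz [0.0026 0.1175 0.1464]
handle (array([0.4343, 0.2731]), np.float64(172.28772724766011), np.float64(-0.034758886356476365), np.float64(0.034792705992408864)) 155
disc [0.4343 0.2755 0.1133] [0.434  0.274  0.1129] [0.136  0.1294 0.0149]
rest [ 0.4967 -0.3073  0.0698] [ 0.4979 -0.3067  0.07  ] [0.0572 0.0591 0.0152]
cap [0.6826 0.2729 0.0431]
sp [0.7606 0.0472 0.0084]
coup [ 0.7031 -0.2739  0.0791]
grey [0.378  0.0557 0.0372]
or2 [0.372  0.4871 0.0255]
```

View pics/crop.png

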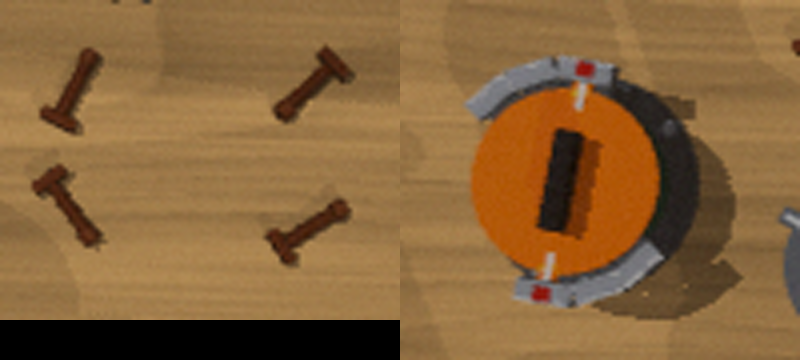

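```bash
cat > go.py <<'E'
# go.py x y z yaw_deg [more waypoints]: grasp-point targets -> rows (cm, rad) in current tool axes
import sys; from h import *
o=get_obs(); p=o['tool_pos']; R0=R.from_rotvec(o['tool_rot'])
x0=R0.apply([1,0,0]); g=p+R0.apply([0,0,tcp_to_grasp])
print('t %.1f grasp'%o['t'],np.round(g,4),'yaw %.1f'%np.degrees(np.arctan2(x0[1],x0[0])),'tilt',round(np.degrees(np.arccos(-R0.apply([0,0,1])[2])),2),'F',np.round(o['contact_force'],1),'open %.4f'%o['opening'],'grip',round(o['grip_force'],1),'q1 %.2f q6 %.2f'%(o['q'][0],o['q'][5]))
v=list(map(float,sys.argv[1:]))
for i in range(0,len(v),4):
    x,y,z,a=v[i:i+4]; a=np.radians(a); c,s=np.cos(a),np.sin(a)
    Rt=R.from_matrix([[c,s,0],[s,-c,0],[0,0,-1]])
    tp=np.array([x,y,z])-Rt.apply([0,0,tcp_to_grasp])
    d=R0.inv().apply(tp-p)*100; r=(R0.inv()*Rt).as_rotvec()
    print(np.round(d,2).tolist(),np.round(r,3).tolist())
E
python3 go.py .42 -.22 .25 -7.7  .434 .273 .23 -7.7
```

```text
t 0.1 grasp [ 0.1779 -0.5986  0.2489] yaw 16.5 tilt 0.11 F [0.5 0.1 0.4] open 0.0853 grip 0.0 q1 -1.40 q6 -0.12
[33.99, -29.43, -0.05] [-0.002, 0.0, 0.423]
[49.37, -76.28, 2.04] [-0.002, 0.0, 0.423]
```

Emit:
arm_command:
  plan:
    - [[34,-29.4,0,0,0,0.423],[34,-29.4,0,0,0,0.423],[34,-29.4,0,0,0,0.423],[34,-29.4,0,0,0,0.423],[34,-29.4,0,0,0,0.423],[34,-29.4,0,0,0,0.423],[34,-29.4,0,0,0,0.423],[34,-29.4,0,0,0,0.423],[34,-29.4,0,0,0,0.423],[34,-29.4,0,0,0,0.423],[49.4,-76.3,2,0,0,0.423],[49.4,-76.3,2,0,0,0.423]]
  gripper: -1

```text
t: 1.1
tool_pos: [0.4079, -0.1631, 0.4011]
tool_rot: [-3.134, 0.21, 0.001]
contact_force: [0.3, 0.2, -0.2]
opening: 0.0857
grip_force: 0.0
```

```bash
python3 go.py .434 .273 .23 -7.7
```

```text
t 1.1 grasp [ 0.4078 -0.163   0.2464] yaw -7.7 tilt 0.04 F [ 0.3  0.2 -0.2] open 0.0857 grip 0.0 q1 -0.55 q6 1.15
[-3.24, -43.57, 1.66] [-0.0, 0.001, 0.0]
```

Emit:
arm_command:
  plan:
    - [[-2.8,-41.5,1.5,0,0,0],[-2.8,-41.5,1.5,0,0,0],[-2.8,-41.5,1.5,0,0,0],[-2.8,-41.5,1.5,0,0,0],[-2.8,-41.5,1.5,0,0,0],[-2.8,-41.5,1.5,0,0,0],[-2.8,-41.5,1.5,0,0,0],[-2.8,-41.5,1.5,0,0,0],[-2.8,-41.5,1.5,0,0,0],[-2.8,-41.5,1.5,0,0,0],[-2.8,-41.5,1.5,0,0,0],[-2.8,-41.5,1.5,0,0,0]]

```text
t: 2.1
tool_pos: [0.4348, 0.2519, 0.3856]
tool_rot: [3.134, -0.204, -0.003]
contact_force: [0.2, -0.1, 0.1]
opening: 0.0858
grip_force: 0.0
```

```bash
python3 - <<'E'
from h import *
np.set_printoptions(precision=4,suppress=True)
snap('wrist','w1'); W=cloud('w1'); im=cv2.imread('pics/w1.png'); P=W.reshape(-1,3)
near=np.hypot(P[:,0]-.434,P[:,1]-.273)<.06
h=P[near&(P[:,2]>.138)&(P[:,2]<.15)]; c=h[:,:2].mean(0); r=cv2.minAreaRect((h[:,:2]*1000).astype(np.float32)); print(len(h),c,r,np.median(h[:,2]))
k=cv2.cvtColor(im,cv2.COLOR_BGR2HSV).reshape(-1,3); o=P[(k[:,0]<20)&(k[:,1]>180)&(P[:,2]>.105)&(P[:,2]<.122)]; print('disc',(o.max(0)+o.min(0))/2,np.ptp(o,0),np.median(o[:,2]))
m=P[((k[:,0]<8)|(k[:,0]>172))&(k[:,1]>150)&(P[:,2]>.112)&(P[:,2]<.13)&(np.hypot(P[:,0]-.434,P[:,1]-.273)>.068)&(np.hypot(P[:,0]-.434,P[:,1]-.273)<.095)]; 
a=m[m[:,0]>.434].mean(0); b=m[m[:,0]<=.434].mean(0); print('marks',a,b,(a+b)/2,np.degrees(np.arctan2(*(a-b)[[1,0]])))
E
python3 go.py .434 .273 .1355 -7.7
```

```text
2093 [0.4353 0.2727] ((433.23388671875, 273.40380859375), (16.161033630371094, 69.76673126220703), 81.8092041015625) 0.14560044948468817
disc [0.4332 0.2734 0.1166] [0.1684 0.1309 0.0105] 0.11385488021618473
marks [0.5121 0.2618 0.1204] [0.3541 0.2849 0.1203] [0.4331 0.2734 0.1203] -8.32390609266538
t 2.1 grasp [0.4348 0.2505 0.2311] yaw -7.6 tilt 0.1 F [ 0.2 -0.8  0.5] open 0.0854 grip 0.0 q1 0.37 q6 2.08
[-0.39, -2.22, 9.56] [0.001, 0.001, 0.002]
```

View pics/w1.png

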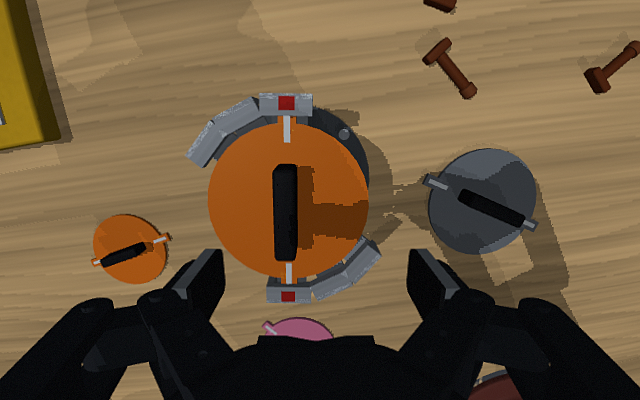

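The wrist view puts the lid axis at about (285,212), with the handle in line with the red marks at (286,103) and (288,296). I'm descending onto the handle.

```bash
python3 go.py .4333 .2734 .1365 -8.2
```

```text
t 2.1 grasp [0.4348 0.2505 0.2311] yaw -7.6 tilt 0.1 F [ 0.2 -0.8  0.5] open 0.0854 grip 0.0 q1 0.37 q6 2.08
[-0.46, -2.25, 9.46] [0.001, 0.001, 0.011]
```

Emit:
arm_command:
  plan:
    - [[-0.45,-2.25,0,0,0,0.01],[-0.45,-2.25,0,0,0,0.01],[-0.45,-2.25,3,0,0,0.01],[-0.45,-2.25,6,0,0,0.01],[-0.45,-2.25,6,0,0,0.01],[-0.45,-2.25,6,0,0,0.01]]

```text
t: 2.65
tool_pos: [0.4335, 0.2714, 0.3248]
tool_rot: [3.131, -0.229, -0.006]
contact_force: [-0.5, 0.3, 0.2]
opening: 0.0855
grip_force: 0.0
```

```bash
python3 go.py .4333 .2734 .1365 -8.2
```

```text
t 2.6 grasp [0.4329 0.2711 0.1701] yaw -8.4 tilt 0.26 F [-0.5  0.3  0.2] open 0.0855 grip 0.0 q1 0.41 q6 2.13
[-0.04, -0.2, 3.36] [0.003, 0.004, -0.003]
```

Emit:
arm_command:
  plan:
    - [[0,-0.2,1.7,0,0,0],[0,-0.2,3.35,0,0,0],[0,-0.2,3.35,0,0,0],[0,-0.2,3.35,0,0,0],[0,-0.2,3.35,0,0,0]]

```text
t: 3.07
tool_pos: [0.435, 0.2748, 0.2953]
tool_rot: [-3.132, 0.227, -0.004]
contact_force: [0.5, 0.2, 0.9]
opening: 0.0852
grip_force: 0.0
```

Emit:
arm_command:
  plan:
    - [[0,0,0,0,0,0],[0,0,0,0,0,0],[0,0,0,0,0,0],[0,0,0,0,0,0],[0,0,0,0,0,0],[0,0,0,0,0,0],[0,0,0,0,0,0],[0,0,0,0,0,0],[0,0,0,0,0,0],[0,0,0,0,0,0]]
  gripper: 1
  force: 90

```text
t: 3.9
tool_pos: [0.4342, 0.275, 0.2934]
tool_rot: [3.133, -0.226, -0.0]
contact_force: [-2.6, -0.8, 4.1]
opening: 0.0144
grip_force: 88.2
```

```bash
python3 go.py .4333 .2734 .1300 -8.2
```

```text
t 3.9 grasp [0.4342 0.275  0.1387] yaw -8.3 tilt 0.0 F [-2.6 -0.8  4.1] open 0.0144 grip 88.2 q1 0.42 q6 2.13
[-0.07, 0.17, 0.87] [0.0, 0.0, -0.001]
```

Emit:
arm_command:
  plan:
    - [[0,0,0.3,0,0,0],[0,0,0.6,0,0,0],[0,0,0.6,0,0,0],[0,0,0.6,0,0,0]]

```text
t: 4.23
tool_pos: [0.4347, 0.2752, 0.2886]
tool_rot: [-3.133, 0.226, -0.002]
contact_force: [-2.9, -1.1, 9.2]
opening: 0.0145
grip_force: 89.2
```

```bash
python3 go.py
```

```text
t 4.2 grasp [0.4349 0.2753 0.1339] yaw -8.3 tilt 0.09 F [-2.9 -1.1  9.2] open 0.0145 grip 89.2 q1 0.42 q6 2.13
```

Emit:
arm_command:
  plan:
    - [[0,0,0.17,0,0,0],[0,0,0.17,0,0,0],[0,0,0.17,0,0,-0.1],[0,0,0.17,0,0,-0.2],[0,0,0.17,0,0,-0.3],[0,0,0.17,0,0,-0.4],[0,0,0.17,0,0,-0.4]]

```text
t: 4.82
tool_pos: [0.4354, 0.2754, 0.2881]
tool_rot: [-3.114, -0.406, -0.008]
contact_force: [0.6, 0.2, 10.1]
opening: 0.0145
grip_force: 89.3
```

```bash
python3 go.py; python3 -c "from station import *;print(get_obs()['wrist_torque'])"
```

```text
t 4.8 grasp [0.4362 0.2758 0.1334] yaw 14.8 tilt 0.3 F [ 0.6  0.2 10.1] open 0.0145 grip 89.3 q1 0.42 q6 1.73
[-0.08631946  0.26456078  0.11606474]
```

Emit:
arm_command:
  plan:
    - [[0,0,0,0,0,-0.12],[0,0,0,0,0,-0.24],[0,0,0,0,0,-0.36],[0,0,0,0,0,-0.48],[0,0,0,0,0,-0.6],[0,0,0,0,0,-0.72],[0,0,0,0,0,-0.84],[0,0,0,0,0,-0.96],[0,0,0,0,0,-1.08],[0,0,0,0,0,-1.18],[0,0,0,0,0,-1.18],[0,0,0,0,0,-1.18]]

```text
t: 5.82
tool_pos: [0.4354, 0.2755, 0.2881]
tool_rot: [2.365, 2.066, 0.008]
contact_force: [-0.9, 0.2, 9.6]
opening: 0.0145
grip_force: 60.3
```

```bash
python3 go.py .4345 .275 .24 82; python3 -c "from station import *;print(get_obs()['wrist_torque'])"
```

```text
t 5.8 grasp [0.4361 0.2758 0.1334] yaw 82.3 tilt 0.29 F [-0.9  0.2  9.6] open 0.0145 grip 60.3 q1 0.42 q6 0.55
[-0.03, -0.03, -10.67] [0.004, -0.003, 0.005]
[-0.10402748  0.30062684  0.12909597]
```

Emit:
arm_command:
  plan:
    - [[0,0,-0.5,0,0,0],[0,0,-1,0,0,0],[0,0,-2,0,0,0],[0,0,-3,0,0,0],[0,0,-3,0,0,0]]
  gripper: 1
  force: 90

```text
t: 6.23
tool_pos: [0.4345, 0.2751, 0.3169]
tool_rot: [2.366, 2.066, 0.003]
contact_force: [1.0, 0.4, -2.8]
opening: 0.0145
grip_force: 91.0
```

```bash
python3 go.py .4345 .275 .24 82 .49 0 .24 82 .4975 -.307 .24 82
```

```text
t 6.2 grasp [0.4348 0.2752 0.1622] yaw 82.3 tilt 0.13 F [ 1.   0.4 -2.8] open 0.0145 grip 91.0 q1 0.42 q6 0.55
[0.0, 0.02, -7.78] [0.002, -0.001, 0.005]
[-26.5, 9.22, -7.8] [0.002, -0.001, 0.005]
[-56.82, 14.1, -7.83] [0.002, -0.001, 0.005]
```

Emit:
arm_command:
  plan:
    - [[0,0,-2,0,0,0],[0,0,-5,0,0,0],[-3,1,-6,0,0,0],[-6,2,-6,0,0,0],[-9,3,-6,0,0,0],[-12.5,4.3,-6,0,0,0],[-16,5.5,-6,0,0,0],[-19.5,6.8,-6,0,0,0],[-23,8,-6,0,0,0],[-26.5,9.2,-6,0,0,0],[-30,9.8,-6,0,0,0],[-33.5,10.4,-6,0,0,0]]

```text
t: 7.23
tool_pos: [0.4917, -0.0728, 0.3743]
tool_rot: [-2.366, -2.066, 0.001]
contact_force: [1.4, -0.4, -2.6]
opening: 0.0144
grip_force: 91.0
```

```bash
python3 go.py .4975 -.307 .20 82
```

```text
t 7.2 grasp [ 0.4916 -0.0727  0.2196] yaw 82.3 tilt 0.08 F [ 1.4 -0.4 -2.6] open 0.0144 grip 91.0 q1 -0.30 q6 -0.16
[-23.13, 3.73, 1.95] [-0.001, -0.0, 0.004]
```

Emit:
arm_command:
  plan:
    - [[-3.5,0.5,0,0,0,0],[-7,1.1,0,0,0,0],[-10.5,1.7,0,0,0,0],[-14,2.3,0,0,0,0],[-17,2.8,0,0,0,0],[-20,3.3,0.5,0,0,0],[-21.5,3.7,1,0,0,0],[-21.5,3.7,2,0,0,0],[-21.5,3.7,2,0,0,0],[-21.5,3.7,2,0,0,0],[-21.5,3.7,2,0,0,0]]

```text
t: 8.15
tool_pos: [0.4999, -0.288, 0.3548]
tool_rot: [-2.364, -2.067, -0.0]
contact_force: [-0.1, 0.4, -2.4]
opening: 0.0142
grip_force: 91.0
```

```bash
python3 - <<'E'
from h import *
np.set_printoptions(precision=4,suppress=True)
snap('wrist','w2'); snap('top','t2')
W=cloud('t2'); k=cv2.cvtColor(cv2.imread('pics/t2.png'),cv2.COLOR_BGR2HSV)
P=W.reshape(-1,3);k=k.reshape(-1,3);m=(k[:,0]<20)&(k[:,1]>180)&(P[:,2]>.15)&(P[:,2]<.25)&(abs(P[:,1]+.3)<.12);o=P[m];print('disc z',np.median(o[:,2]) if m.any() else 0,m.sum(),(o.max(0)+o.min(0))/2 if m.any() else 0)
E
python3 go.py .4975 -.307 .20 82
```

```text
disc z 0.17537506892202792 857 [ 0.5034 -0.2758  0.2088]
t 8.2 grasp [ 0.5001 -0.2881  0.2011] yaw 82.3 tilt 0.03 F [-0.6 -0.7 -2.1] open 0.0146 grip 91.0 q1 -0.65 q6 -0.52
[-1.91, -0.0, 0.11] [0.001, 0.0, 0.006]
```

View pics/w2.png

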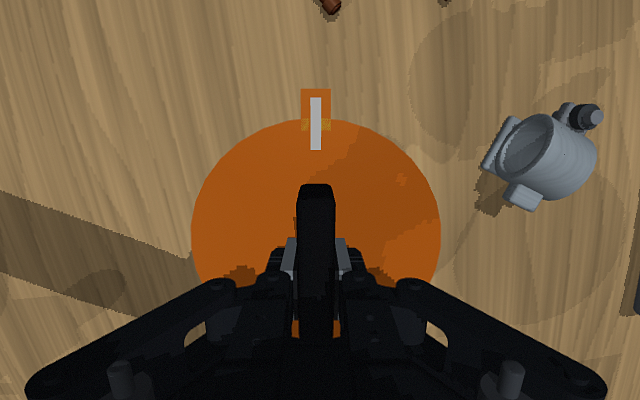

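The lid hangs level in the grip, with its lug stripe at (316,120). I'll lower it onto the cork.

Emit:
arm_command:
  plan:
    - [[-1.9,0,0,0,0,0],[-1.9,0,3,0,0,0],[-1.9,0,6,0,0,0],[-1.9,0,8,0,0,0],[-1.9,0,9,0,0,0],[-1.9,0,9.4,0,0,0],[-1.9,0,9.7,0,0,0],[-1.9,0,9.8,0,0,0],[-1.9,0,9.8,0,0,0]]

```text
t: 9.0
tool_pos: [0.4979, -0.3082, 0.259]
tool_rot: [2.364, 2.065, 0.001]
contact_force: [0.3, -0.4, -2.4]
opening: 0.0146
grip_force: 90.9
```

```bash
python3 go.py .4975 -.307 .101 82
```

```text
t 9.0 grasp [ 0.4983 -0.3084  0.1043] yaw 82.3 tilt 0.16 F [ 0.3 -0.4 -2.4] open 0.0146 grip 90.9 q1 -0.68 q6 -0.55
[0.11, -0.06, 0.33] [0.002, 0.001, 0.005]
```

Emit:
arm_command:
  plan:
    - [[0,0,0.15,0,0,0],[0,0,0.3,0,0,0],[0,0,0.3,0,0,0],[0,0,0.3,0,0,0]]

```text
t: 9.33
tool_pos: [0.4979, -0.3083, 0.256]
tool_rot: [2.364, 2.065, 0.001]
contact_force: [0.1, 0.8, 3.2]
opening: 0.0144
grip_force: 91.6
```

```bash
python3 go.py
```

```text
t 9.3 grasp [ 0.4983 -0.3086  0.1013] yaw 82.3 tilt 0.16 F [0.1 0.8 3.2] open 0.0144 grip 91.6 q1 -0.68 q6 -0.55
```

Emit:
arm_command:
  plan:
    - [[0,0,0,0,0,0],[0,0,0,0,0,0],[0,0,0,0,0,0],[0,0,0,0,0,0],[0,0,-2,0,0,0],[0,0,-5,0,0,0],[0,0,-9,0,0,0],[4,0,-12,0,0,0],[8,0,-12,0,0,0]]
  gripper: -1

```text
t: 10.08
tool_pos: [0.5083, -0.2356, 0.3808]
tool_rot: [2.362, 2.054, 0.004]
contact_force: [1.8, 0.5, 1.2]
opening: 0.0853
grip_force: 0.0
```

```bash
cat > bolts.py <<'E'
import sys; from h import *
np.set_printoptions(precision=4,suppress=True)
f,cam=sys.argv[1],sys.argv[2]
im,d,c=snap(cam,f); W=cloud(f); k=im.astype(int); hs=cv2.cvtColor(im,cv2.COLOR_BGR2HSV)
m=(k[...,2]<150)&(k[...,2]>k[...,0]*1.8)&(hs[...,1]>130)&(W[...,2]>.003)&(W[...,2]<.025)&(abs(W[...,1])<.4)&(W[...,0]>.33)&(W[...,0]<.9)
n,l,s,_=cv2.connectedComponentsWithStats(m.astype(np.uint8),connectivity=8)
for i in range(1,n):
    if s[i,4]<(60 if cam=='top' else 500): continue
    P=W[l==i]; (cx,cy),(w,h),_=r=cv2.minAreaRect((P[:,:2]*1000).astype(np.float32)); b=cv2.boxPoints(r)
    e=b[1]-b[0] if np.linalg.norm(b[1]-b[0])>np.linalg.norm(b[2]-b[1]) else b[2]-b[1]
    e/=np.linalg.norm(e); t=(P[:,:2]*1000-[cx,cy])@e; o=(P[:,:2]*1000-[cx,cy])@[-e[1],e[0]]
    if np.ptp(o[t<t.min()+9])>np.ptp(o[t>t.max()-9]): hd='head-'
    else: e=-e; hd='head+'
    print('bolt c',round(cx/1000,4),round(cy/1000,4),'L %.0f W %.0f'%(max(w,h),min(w,h)),'x-axis ang %.0f'%np.degrees(np.arctan2(e[1],e[0])),'n',s[i,4],'px',s[i,:4])
E
python3 bolts.py t3 top; python3 - <<'E'
from h import *
W=cloud('t3');P=W.reshape(-1,3);k=cv2.cvtColor(cv2.imread('pics/t3.png'),cv2.COLOR_BGR2HSV).reshape(-1,3)
o=P[(k[:,0]<20)&(k[:,1]>180)&(P[:,2]>.06)&(P[:,2]<.09)&(np.hypot(P[:,0]-.4975,P[:,1]+.307)<.1)];print('lid',len(o),np.median(o,0))
h=P[(P[:,2]>.1)&(P[:,2]<.115)&(np.hypot(P[:,0]-.4975,P[:,1]+.307)<.05)];print('handle',len(h),h.mean(0),cv2.minAreaRect((h[:,:2]*1000).astype(np.float32)))
E
python3 go.py
```

```text
bolt c 0.6255 0.0941 L 67 W 32 x-axis ang -14 n 115 px [300 152  15  22]
bolt c 0.611 -0.0874 L 65 W 27 x-axis ang 137 n 109 px [356 158  19  18]
bolt c 0.5334 0.0872 L 65 W 32 x-axis ang -135 n 111 px [298 181  17  21]
bolt c 0.5234 -0.0961 L 66 W 27 x-axis ang -48 n 105 px [357 190  20  16]
lid 423 [ 0.491717   -0.27872285  0.07571168]
handle 0 [nan nan nan] ((0.0, 0.0), (0.0, 0.0), 0.0)
t 10.1 grasp [ 0.5102 -0.2284  0.2243] yaw 82.4 tilt 0.46 F [ 3.6  5.1 -0.2] open 0.0854 grip 0.0 q1 -0.56 q6 -0.42<stdin>:4: RuntimeWarning: Mean of empty slice.
  ret = um.true_divide(
```

```bash
python3 go.py .52 -.096 .20 124
```

```text
t 10.1 grasp [ 0.5102 -0.2284  0.2243] yaw 82.4 tilt 0.46 F [ 3.6  5.1 -0.2] open 0.0854 grip 0.0 q1 -0.56 q6 -0.42
[13.28, -0.67, 2.45] [0.008, 0.001, -0.726]
```

Emit:
arm_command:
  plan:
    - [[13.2,-0.7,2.4,0.006,0,-0.726],[13.2,-0.7,2.4,0.006,0,-0.726],[13.2,-0.7,2.4,0.006,0,-0.726],[13.2,-0.7,2.4,0.006,0,-0.726],[13.2,-0.7,2.4,0.006,0,-0.726],[13.2,-0.7,2.4,0.006,0,-0.726],[13.2,-0.7,2.4,0.006,0,-0.726],[13.2,-0.7,2.4,0.006,0,-0.726]]

```text
t: 10.8
tool_pos: [0.5181, -0.102, 0.3493]
tool_rot: [-1.479, -2.766, 0.006]
contact_force: [0.9, -0.4, -0.1]
opening: 0.0854
grip_force: 0.0
```

```bash
python3 - <<'E'
s=open('bolts.py').read()
s=s.replace("    e/=np.linalg","    w_,v_=np.linalg.eigh(np.cov(P[:,:2].T)); e=v_[:,1]\n    e/=np.linalg")
s=s.replace("    if np.ptp","    a0=np.degrees(np.arctan2(e[1],e[0])); cx+=e[0]*(t.max()+t.min())/2; cy+=e[1]*(t.max()+t.min())/2\n    if np.ptp")
open('bolts.py','w').write(s)
E
python3 bolts.py w3 wrist;python3 bolts.py t4 top; python3 go.py .52 -.096 .022 124
```

```text
bolt c 0.5288 0.0883 L 66 W 30 x-axis ang -143 n 1411 px [408   5  75  38]
bolt c 0.6245 0.0897 L 67 W 30 x-axis ang -24 n 1267 px [490  48  50  73]
bolt c 0.5199 -0.1 L 66 W 29 x-axis ang -56 n 1002 px [308 154  30  65]
bolt c 0.5865 -0.0749 L 66 W 29 x-axis ang 132 n 960 px [375 170  30  65]
bolt c 0.6277 0.0934 L 70 W 32 x-axis ang -22 n 117 px [300 151  15  23]
bolt c 0.581 -0.0694 L 49 W 18 x-axis ang -48 n 69 px [351 171  15  13]
bolt c 0.5316 0.0879 L 64 W 29 x-axis ang -143 n 107 px [298 181  18  21]
t 10.9 grasp [ 0.5172 -0.1024  0.1948] yaw 123.7 tilt 0.35 F [ 0.2 -0.1 -0.7] open 0.0852 grip 0.0 q1 -0.34 q6 -0.92
[0.38, 0.6, 17.28] [-0.006, -0.002, -0.005]
```

View pics/w3.png

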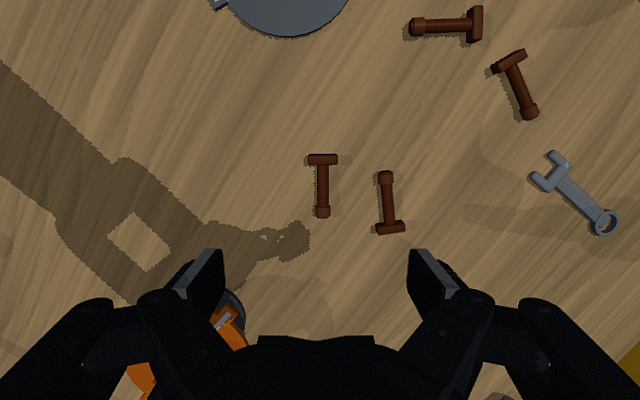

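The wrist view shows bolt 4 at (322,187), and bolt 2, which has been knocked closer, at (388,203). The other two are at (450,25) and (518,85). I'll go in with the gripper half open so it clears bolt 2.

```bash
python3 go.py .5180 -.0970 .06 124 .5180 -.0970 .022 124
```

```text
t 10.9 grasp [ 0.5172 -0.1024  0.1948] yaw 123.7 tilt 0.35 F [ 0.2 -0.1 -0.7] open 0.0852 grip 0.0 q1 -0.34 q6 -0.92
[0.41, 0.36, 13.48] [-0.006, -0.002, -0.005]
[0.41, 0.38, 17.28] [-0.006, -0.002, -0.005]
```

Emit:
arm_command:
  plan:
    - [[0.4,0.35,4,0,0,0],[0.4,0.35,8,0,0,0],[0.4,0.35,11.5,0,0,0],[0.4,0.35,13.4,0,0,0],[0.4,0.35,13.4,0,0,0],[0.4,0.35,13.4,0,0,0]]
  gripper: 0

```text
t: 11.4
tool_pos: [0.5177, -0.0971, 0.2148]
tool_rot: [-1.477, -2.765, 0.007]
contact_force: [0.1, -0.4, 2.0]
opening: 0.0426
grip_force: 0.0
```

```bash
python3 bolts.py w4 wrist; python3 go.py .5180 -.0970 .022 124
```

```text
bolt c 0.6028 0.0908 L 31 W 21 x-axis ang -3 n 796 px [607  19  33  56]
bolt c 0.5199 -0.0998 L 66 W 30 x-axis ang -56 n 2837 px [296 185  53 107]
bolt c 0.5789 -0.0705 L 49 W 16 x-axis ang -48 n 1616 px [415 212  27  79]
t 11.4 grasp [ 0.518  -0.0976  0.0621] yaw 123.8 tilt 0.28 F [ 0.  -0.1  0.1] open 0.0429 grip 0.0 q1 -0.33 q6 -0.91
[0.06, -0.02, 4.01] [-0.005, -0.001, -0.004]
```

Emit:
arm_command:
  plan:
    - [[0,0,2,0,0,0],[0,0,3.5,0,0,0],[0,0,3.95,0,0,0],[0,0,3.95,0,0,0]]

```text
t: 11.78
tool_pos: [0.5183, -0.0972, 0.1771]
tool_rot: [-1.477, -2.769, 0.006]
contact_force: [-1.3, 0.1, -0.1]
opening: 0.043
grip_force: 0.0
```

Emit:
arm_command:
  plan:
    - [[0,0,0,0,0,0],[0,0,0,0,0,0],[0,0,0,0,0,0],[0,0,0,0,0,0],[0,0,0,0,0,0],[0,0,0,0,0,0]]
  gripper: 1
  force: 60

```text
t: 12.28
tool_pos: [0.519, -0.0973, 0.1783]
tool_rot: [-1.478, -2.771, 0.005]
contact_force: [-1.9, 0.3, 6.5]
opening: 0.009
grip_force: 58.8
```

```bash
python3 go.py .518 -.097 .2 124 .434 .274 .2 124
```

```text
t 12.3 grasp [ 0.5186 -0.0977  0.0236] yaw 123.9 tilt 0.2 F [-1.9  0.3  6.5] open 0.0090 grip 58.8 q1 -0.33 q6 -0.92
[0.07, -0.12, -17.64] [-0.003, 0.0, -0.002]
[35.56, 13.57, -17.71] [-0.003, 0.0, -0.002]
```

Emit:
arm_command:
  plan:
    - [[0,0,-2,0,0,0],[0,0,-6,0,0,0],[0,0,-10,0,0,0],[1,0.4,-14,0,0,0],[4,1.5,-17,0,0,0],[7.8,3,-17,0,0,0],[11.7,4.5,-17,0,0,0],[15.5,6,-17,0,0,0],[19.4,7.5,-17,0,0,0],[23.3,9,-17,0,0,0],[27,10.4,-17,0,0,0],[30.8,11.8,-17,0,0,0]]

```text
t: 13.28
tool_pos: [0.4441, 0.2265, 0.3465]
tool_rot: [-1.476, -2.769, 0.005]
contact_force: [1.7, -0.6, -0.5]
opening: 0.0091
grip_force: 58.8
```

```bash
python3 go.py .434 .274 .2 124  .434 .274 .115 124
```

```text
t 13.3 grasp [0.4434 0.2263 0.1918] yaw 123.9 tilt 0.29 F [ 1.7 -0.6 -0.5] open 0.0091 grip 58.8 q1 0.32 q6 -0.27
[4.51, 1.8, -0.82] [-0.005, -0.002, -0.002]
[4.5, 1.85, 7.68] [-0.005, -0.002, -0.002]
```

Emit:
arm_command:
  plan:
    - [[3,1.2,0,0,0,0],[4.6,1.8,1,0,0,0],[4.6,1.8,4,0,0,0],[4.6,1.8,7,0,0,0],[4.6,1.8,7.7,0,0,0],[4.6,1.8,7.7,0,0,0],[4.6,1.8,7.7,0,0,0]]

```text
t: 13.87
tool_pos: [0.4343, 0.2727, 0.2697]
tool_rot: [-1.477, -2.768, 0.006]
contact_force: [-0.0, 0.2, -0.8]
opening: 0.009
grip_force: 58.8
```

Emit:
arm_command:
  plan:
    - [[0,0,0,0,0,0],[0,0,0,0,0,0],[0,0,0,0,0,0],[0,0,-2,0,0,0],[0,0,-6,0,0,0],[0,0,-8,0,0,0]]
  gripper: 0.3

```text
t: 14.37
tool_pos: [0.4353, 0.2731, 0.3539]
tool_rot: [-1.478, -2.771, -0.001]
contact_force: [1.2, 0.8, 0.8]
opening: 0.0301
grip_force: 0.0
```

```bash
python3 bolts.py t5 top; python3 go.py .5288 .0883 .2 143
```

```text
bolt c 0.6247 0.0892 L 66 W 29 x-axis ang -25 n 108 px [300 152  15  22]
bolt c 0.587 -0.0749 L 66 W 29 x-axis ang 133 n 107 px [352 166  20  18]
bolt c 0.5273 0.0934 L 71 W 30 x-axis ang -143 n 112 px [298 181  17  21]
t 14.4 grasp [0.4373 0.2743 0.2036] yaw 123.9 tilt 0.42 F [2.1 2.2 3.1] open 0.0301 grip 0.0 q1 0.42 q6 -0.18
[-20.54, -2.65, 0.35] [0.007, 0.001, -0.334]
```

```bash
python3 go.py .532 .091 .1 37  .532 .091 .06 37
```

```text
t 14.4 grasp [0.4373 0.2743 0.2036] yaw 123.9 tilt 0.42 F [2.1 2.2 3.1] open 0.0301 grip 0.0 q1 0.42 q6 -0.18
[-20.5, -2.31, 10.35] [0.006, -0.005, 1.516]
[-20.5, -2.34, 14.35] [0.006, -0.005, 1.516]
```

Emit:
arm_command:
  plan:
    - [[-2,-0.2,0,0,0,0.12],[-5,-0.5,0,0,0,0.24],[-9,-1,0,0,0,0.36],[-12,-1.4,0,0,0,0.48],[-16,-1.8,2,0,0,0.6],[-19,-2.1,4,0,0,0.72],[-20.5,-2.3,6,0,0,0.84],[-20.5,-2.3,8,0,0,0.96],[-20.5,-2.3,9,0,0,1.08],[-20.5,-2.3,9,0,0,1.2],[-20.5,-2.3,9,0,0,1.32],[-20.5,-2.3,9,0,0,1.44]]
  gripper: 0

```text
t: 15.42
tool_pos: [0.5295, 0.0895, 0.2593]
tool_rot: [-2.942, -1.1, 0.008]
contact_force: [-0.5, 0.5, 0.4]
opening: 0.0426
grip_force: 0.0
```

```bash
python3 bolts.py w5 wrist; python3 go.py .532 .091 .06 37  .532 .091 .024 37
```

```text
bolt c 0.6246 0.089 L 66 W 30 x-axis ang -25 n 2246 px [357  77 101  69]
bolt c 0.5292 0.0891 L 67 W 30 x-axis ang -143 n 1894 px [298 161  43  90]
bolt c 0.5837 -0.0776 L 67 W 30 x-axis ang 132 n 1712 px [472 263  88  39]
t 15.5 grasp [0.5288 0.0894 0.1049] yaw 40.8 tilt 0.27 F [-0.4 -0.7 -0.1] open 0.0426 grip 0.0 q1 0.03 q6 0.89
[0.3, 0.06, 4.49] [-0.002, 0.004, 0.066]
[0.32, 0.07, 8.09] [-0.002, 0.004, 0.066]
```

Emit:
arm_command:
  plan:
    - [[0.3,0.05,2,0,0,0.066],[0.3,0.05,5,0,0,0.066],[0.3,0.05,7,0,0,0.066],[0.3,0.05,8,0,0,0.066],[0.3,0.05,8,0,0,0.066],[0.3,0.05,8,0,0,0.066]]

```text
t: 15.97
tool_pos: [0.5316, 0.0912, 0.1794]
tool_rot: [-2.973, -1.013, 0.009]
contact_force: [-1.2, -0.3, 0.9]
opening: 0.0424
grip_force: 0.0
```

Emit:
arm_command:
  plan:
    - [[0,0,0,0,0,0],[0,0,0,0,0,0],[0,0,0,0,0,0],[0,0,0,0,0,0],[0,0,0,0,0,0],[0,0,0,0,0,0]]
  gripper: 1
  force: 60

```text
t: 16.47
tool_pos: [0.5324, 0.0913, 0.181]
tool_rot: [2.974, 1.012, -0.004]
contact_force: [-1.0, -0.3, 5.6]
opening: 0.0084
grip_force: 58.8
```

```bash
python3 go.py .532 .091 .2 37 .434 .274 .2 37 .434 .274 .115 37
```

```text
t 16.5 grasp [0.532  0.0911 0.0263] yaw 37.6 tilt 0.16 F [-1.  -0.3  5.6] open 0.0084 grip 58.8 q1 0.03 q6 0.95
[-0.1, -0.01, -17.37] [-0.0, 0.003, 0.01]
[3.3, -20.48, -17.37] [-0.0, 0.003, 0.01]
[3.33, -20.48, -8.87] [-0.0, 0.003, 0.01]
```

Emit:
arm_command:
  plan:
    - [[0,0,-2,0,0,0],[0,0,-6,0,0,0],[0,0,-10,0,0,0],[0.4,-2,-14,0,0,0],[1,-6,-17,0,0,0],[1.6,-10,-17,0,0,0],[2.2,-14,-17,0,0,0],[2.8,-18,-17,0,0,0],[3.3,-20.4,-17,0,0,0],[3.3,-20.4,-15,0,0,0],[3.3,-20.4,-11,0,0,0],[3.3,-20.4,-8.8,0,0,0]]

```text
t: 17.47
tool_pos: [0.4322, 0.2737, 0.265]
tool_rot: [-2.973, -1.015, 0.011]
contact_force: [-0.5, -0.6, -2.7]
opening: 0.0086
grip_force: 58.9
```

Emit:
arm_command:
  plan:
    - [[0,0,0,0,0,0]]

```text
t: 17.55
tool_pos: [0.4309, 0.2724, 0.2614]
tool_rot: [2.973, 1.013, -0.026]
contact_force: [-1.7, -1.0, -1.2]
opening: 0.0084
grip_force: 58.8
```

```bash
python3 go.py .434 .274 .115 37
```

```text
t 17.6 grasp [0.4284 0.2715 0.1067] yaw 37.6 tilt 0.96 F [-1.7 -1.  -1.2] open 0.0084 grip 58.8 q1 0.42 q6 1.33
[0.33, 0.06, -0.84] [-0.005, 0.016, 0.011]
```

Emit:
arm_command:
  plan:
    - [[0,0,0,0,0,0],[0,0,0,0,0,0],[0,0,0,0,0,0],[0,0,-2,0,0,0],[0,0,-6,0,0,0],[0,0,-9.5,0,0,0],[0,0,-9.5,0,0,0]]
  gripper: 0.3

```text
t: 18.13
tool_pos: [0.4364, 0.2742, 0.3738]
tool_rot: [-2.972, -1.011, -0.02]
contact_force: [1.7, 0.8, 1.9]
opening: 0.0301
grip_force: 0.0
```

```bash
python3 bolts.py t6 top; python3 go.py .621 .0907 .1 -25
```

```text
bolt c 0.6252 0.0898 L 66 W 30 x-axis ang -25 n 114 px [300 152  15  21]
bolt c 0.5882 -0.074 L 66 W 29 x-axis ang 133 n 107 px [352 166  20  18]
t 18.2 grasp [0.437  0.2746 0.2156] yaw 37.6 tilt 0.49 F [-0.6 -0.6  0.7] open 0.0299 grip 0.0 q1 0.42 q6 1.33
[3.41, 25.8, 11.62] [-0.004, -0.008, 1.092]
```

Emit:
arm_command:
  plan:
    - [[0.4,3,0,0,0,0.12],[0.9,7,0,0,0,0.24],[1.4,11,0,0,0,0.36],[1.9,15,2,0,0,0.48],[2.4,19,4,0,0,0.6],[2.9,22.5,7,0,0,0.72],[3.4,25.8,9,0,0,0.84],[3.4,25.8,11,0,0,0.96],[3.4,25.8,11.6,0,0,1.092],[3.4,25.8,11.6,0,0,1.092],[3.4,25.8,11.6,0,0,1.092]]
  gripper: 0

```text
t: 19.1
tool_pos: [0.6177, 0.0892, 0.2452]
tool_rot: [3.065, -0.676, -0.009]
contact_force: [0.9, 0.0, 0.9]
opening: 0.0429
grip_force: 0.0
```

```bash
python3 bolts.py w6 wrist; python3 go.py .621 .0912 .024 -25
```

```text
bolt c 0.5865 -0.0754 L 66 W 31 x-axis ang 133 n 2591 px [514 103  82  99]
bolt c 0.6247 0.0888 L 66 W 30 x-axis ang -25 n 2159 px [287 156  42  96]
t 19.1 grasp [0.6174 0.0893 0.0917] yaw -24.8 tilt 0.25 F [ 0.8  0.4 -0. ] open 0.0426 grip 0.0 q1 0.02 q6 2.03
[0.22, -0.3, 6.77] [0.003, 0.003, 0.003]
```

Emit:
arm_command:
  plan:
    - [[0.25,-0.25,2,0,0,0],[0.25,-0.25,5,0,0,0],[0.25,-0.25,6.4,0,0,0],[0.25,-0.25,6.7,0,0,0],[0.25,-0.25,6.7,0,0,0]]

```text
t: 19.57
tool_pos: [0.6201, 0.0909, 0.1779]
tool_rot: [3.065, -0.677, -0.011]
contact_force: [-0.5, 0.1, -0.4]
opening: 0.0427
grip_force: 0.0
```

Emit:
arm_command:
  plan:
    - [[0,0,0,0,0,0],[0,0,0,0,0,0],[0,0,0,0,0,0],[0,0,0,0,0,0],[0,0,0,0,0,0],[0,0,0,0,0,0]]
  gripper: 1
  force: 60

```text
t: 20.07
tool_pos: [0.6217, 0.0906, 0.1808]
tool_rot: [3.066, -0.679, -0.003]
contact_force: [-1.7, -0.5, 6.3]
opening: 0.0084
grip_force: 58.8
```

```bash
python3 go.py .621 .0912 .2 -25 .434 .274 .2 -25 .434 .274 .118 -25
```

```text
t 20.1 grasp [0.6213 0.0905 0.0261] yaw -25.0 tilt 0.15 F [-1.7 -0.5  6.3] open 0.0084 grip 58.8 q1 0.03 q6 2.03
[-0.12, 0.01, -17.39] [0.002, 0.002, 0.0]
[-24.79, -8.66, -17.37] [0.002, 0.002, 0.0]
[-24.77, -8.67, -9.17] [0.002, 0.002, 0.0]
```

Emit:
arm_command:
  plan:
    - [[0,0,-2,0,0,0],[0,0,-6,0,0,0],[-1,-0.3,-10,0,0,0],[-4,-1.4,-13,0,0,0],[-7.5,-2.6,-15.5,0,0,0],[-11,-3.8,-17,0,0,0],[-14.5,-5,-17,0,0,0],[-18,-6.3,-17,0,0,0],[-21.5,-7.5,-17,0,0,0],[-24.3,-8.5,-17,0,0,0],[-24.8,-8.6,-14,0,0,0],[-24.8,-8.6,-11,0,0,0]]

```text
t: 21.07
tool_pos: [0.4321, 0.2752, 0.2915]
tool_rot: [-3.067, 0.674, -0.0]
contact_force: [-0.4, -0.5, -1.3]
opening: 0.0085
grip_force: 58.8
```

Emit:
arm_command:
  plan:
    - [[0,0,1.8,0,0,0],[0,0,1.8,0,0,0],[0,0,1.8,0,0,0]]

```text
t: 21.32
tool_pos: [0.4323, 0.2732, 0.2705]
tool_rot: [3.063, -0.679, -0.011]
contact_force: [0.5, 0.3, 0.0]
opening: 0.0081
grip_force: 58.8
```

```bash
python3 go.py .434 .274 .118 -25
```

```text
t 21.3 grasp [0.431  0.2729 0.1158] yaw -25.0 tilt 0.47 F [0.5 0.3 0. ] open 0.0081 grip 58.8 q1 0.42 q6 2.42
[0.12, -0.14, -0.23] [0.005, 0.006, 0.0]
```

Good; releasing. The last one is bolt 2 at (0.587, -0.075), axis 133°, so yaw -47.

Emit:
arm_command:
  plan:
    - [[0,0,0,0,0,0],[0,0,0,0,0,0],[0,0,0,0,0,0],[0,0,-2,0,0,0],[0,0,-6,0,0,0],[0,0,-9,0,0,0],[0,0,-9,0,0,0]]
  gripper: 0.3

```text
t: 21.9
tool_pos: [0.4353, 0.2743, 0.3708]
tool_rot: [-3.061, 0.679, -0.011]
contact_force: [0.6, 0.4, 0.3]
opening: 0.0301
grip_force: 0.0
```

```bash
python3 bolts.py t7 top; python3 go.py .5895 -.0785 .1 -47
```

```text
bolt c 0.5881 -0.0744 L 64 W 30 x-axis ang 133 n 105 px [352 166  20  18]
t 21.9 grasp [0.4354 0.2745 0.213 ] yaw -25.0 tilt 0.33 F [-0.6 -0.1 -0.4] open 0.0297 grip 0.0 q1 0.42 q6 2.42
[28.9, 25.46, 11.25] [-0.005, -0.002, 0.384]
```

Emit:
arm_command:
  plan:
    - [[2.2,2,0,0,0,0.05],[5,4.4,0,0,0,0.1],[7.7,6.8,0,0,0,0.15],[10.4,9.2,1,0,0,0.2],[13.1,11.6,2,0,0,0.25],[15.8,13.9,4,0,0,0.3],[18.5,16.3,6,0,0,0.35],[21.2,18.7,8,0,0,0.384],[23.9,21,9,0,0,0.384],[26.6,23.4,10,0,0,0.384],[28.8,25.4,11,0,0,0.384],[28.8,25.4,11,0,0,0.384]]
  gripper: 0

```text
t: 22.95
tool_pos: [0.5869, -0.0829, 0.2484]
tool_rot: [2.873, -1.257, -0.01]
contact_force: [-0.7, 0.8, 0.8]
opening: 0.0425
grip_force: 0.0
```

```bash
python3 bolts.py w7 wrist; python3 go.py .5895 -.0785 .024 -47
```

```text
bolt c 0.5858 -0.0766 L 66 W 30 x-axis ang 132 n 2046 px [282 174  45  92]
t 23.0 grasp [ 0.5851 -0.0811  0.0944] yaw -47.2 tilt 0.48 F [-0.1  0.3  0.2] open 0.0425 grip 0.0 q1 -0.26 q6 2.13
[0.06, -0.44, 7.03] [0.007, 0.005, -0.004]
```

Emit:
arm_command:
  plan:
    - [[0.1,-0.35,2,0,0,0],[0.1,-0.35,5,0,0,0],[0.1,-0.35,6.6,0,0,0],[0.1,-0.35,7,0,0,0],[0.1,-0.35,7,0,0,0]]

```text
t: 23.42
tool_pos: [0.5882, -0.076, 0.1793]
tool_rot: [2.878, -1.25, -0.013]
contact_force: [-0.1, 0.5, 0.4]
opening: 0.0424
grip_force: 0.0
```

Emit:
arm_command:
  plan:
    - [[0,0,0,0,0,0],[0,0,0,0,0,0],[0,0,0,0,0,0],[0,0,0,0,0,0],[0,0,0,0,0,0],[0,0,0,0,0,0]]
  gripper: 1
  force: 60

```text
t: 23.92
tool_pos: [0.5901, -0.077, 0.1831]
tool_rot: [2.879, -1.251, -0.003]
contact_force: [-2.1, 1.2, 6.3]
opening: 0.007
grip_force: 57.6
```

```bash
python3 go.py .589 -.0795 .2 -30 .434 .274 .2 -20 .434 .274 .118 -20
```

```text
t 23.9 grasp [ 0.5897 -0.0773  0.0284] yaw -47.0 tilt 0.18 F [-2.1  1.2  6.3] open 0.0070 grip 57.6 q1 -0.25 q6 2.14
[0.09, 0.31, -17.16] [0.003, 0.001, -0.297]
[-36.33, -12.47, -17.18] [0.003, 0.001, -0.471]
[-36.33, -12.5, -8.98] [0.003, 0.001, -0.471]
```

Grip is shallow (opening 7 mm, grasp height 28 mm); regrip lower.

Emit:
arm_command:
  plan:
    - [[0,0,0,0,0,0],[0,0,0,0,0,0],[0,0,0.4,0,0,0],[0,0,0.5,0,0,0],[0,0,0.5,0,0,0]]
  gripper: 0.2

```text
t: 24.33
tool_pos: [0.5887, -0.0769, 0.1749]
tool_rot: [2.878, -1.251, -0.01]
contact_force: [0.1, 0.3, -0.9]
opening: 0.0343
grip_force: 0.0
```

Emit:
arm_command:
  plan:
    - [[0,0,0,0,0,0],[0,0,0,0,0,0],[0,0,0,0,0,0],[0,0,0,0,0,0],[0,0,0,0,0,0],[0,0,0,0,0,0]]
  gripper: 1

```text
t: 24.83
tool_pos: [0.5892, -0.0769, 0.1758]
tool_rot: [2.878, -1.251, -0.007]
contact_force: [0.9, -0.4, -0.9]
opening: 0.0089
grip_force: 58.5
```

```bash
python3 go.py .589 -.0795 .2 -47 .434 .274 .2 -20 .434 .274 .118 -20
```

```text
t 24.8 grasp [ 0.5883 -0.0771  0.0211] yaw -47.0 tilt 0.33 F [ 0.9 -0.4 -0.9] open 0.0089 grip 58.5 q1 -0.25 q6 2.14
[0.12, 0.28, -17.89] [0.005, 0.003, 0.0]
[-36.3, -12.5, -17.85] [0.004, 0.004, -0.471]
[-36.28, -12.54, -9.65] [0.004, 0.004, -0.471]
```

Emit:
arm_command:
  plan:
    - [[0,0,-2,0,0,0],[0,0,-6,0,0,0],[-1,-0.3,-10,0,0,-0.04],[-4,-1.4,-14,0,0,-0.09],[-7.5,-2.6,-17,0,0,-0.14],[-11,-3.8,-18,0,0,-0.19],[-14.5,-5,-18,0,0,-0.24],[-18,-6.2,-18,0,0,-0.29],[-21.5,-7.4,-18,0,0,-0.34],[-25,-8.6,-18,0,0,-0.39],[-28.5,-9.8,-18,0,0,-0.44],[-32,-11,-18,0,0,-0.47]]

```text
t: 25.83
tool_pos: [0.4511, 0.2337, 0.3561]
tool_rot: [3.092, -0.544, -0.008]
contact_force: [1.6, 0.2, -1.3]
opening: 0.0092
grip_force: 58.6
```

```bash
python3 go.py .434 .274 .118 -20
```

```text
t 25.8 grasp [0.4502 0.2335 0.2014] yaw -19.9 tilt 0.33 F [ 1.6  0.2 -1.3] open 0.0092 grip 58.6 q1 0.33 q6 2.25
[-2.94, -3.23, 8.35] [0.003, 0.005, 0.001]
```

Emit:
arm_command:
  plan:
    - [[-2,-2.2,0,0,0,0],[-3,-3.3,1,0,0,0],[-3,-3.3,4,0,0,0],[-3,-3.3,7,0,0,0],[-3,-3.3,8.2,0,0,0],[-3,-3.3,8.2,0,0,0],[-3,-3.3,8.2,0,0,0]]

```text
t: 26.42
tool_pos: [0.435, 0.2733, 0.274]
tool_rot: [3.09, -0.547, -0.01]
contact_force: [0.6, -0.3, -0.1]
opening: 0.0093
grip_force: 58.7
```

Emit:
arm_command:
  plan:
    - [[0,0,0,0,0,0],[0,0,0,0,0,0],[0,0,0,0,0,0],[0,0,-2,0,0,0],[0,0,-6,0,0,0],[0,0,-9,0,0,0],[2,2,-11,0,0,0],[4,4,-11,0,0,0],[4,4,-11,0,0,0]]
  gripper: 0.3

```text
t: 27.17
tool_pos: [0.4614, 0.2199, 0.3883]
tool_rot: [3.092, -0.553, 0.003]
contact_force: [0.1, 0.2, -0.1]
opening: 0.0299
grip_force: 0.0
```

```bash
python3 bolts.py w8 wrist; python3 bolts.py t8 top; python3 go.py; python3 - <<'E'
from h import *
W=cloud('w8'); m=(np.hypot(W[...,0]-.434,W[...,1]-.2737)<.05)&(W[...,2]>-.02)&(W[...,2]<.13); print(np.percentile(W[m][:,2],[1,50,90,99,100]))
a=cv2.imread('pics/w8.png');b=cv2.imread('pics/t8.png');cv2.imwrite('pics/c8.png',np.vstack([a[:300],cv2.resize(b[150:270],(640,int(120))) ]))
E
```

```text
t 27.3 grasp [0.4593 0.2217 0.2307] yaw -20.2 tilt 0.23 F [ 0.   0.1 -0.7] open 0.0300 grip 0.0 q1 0.30 q6 2.23
[0.00491343 0.02411416 0.0429716  0.04802155 0.05028288]
```

View pics/c8.png

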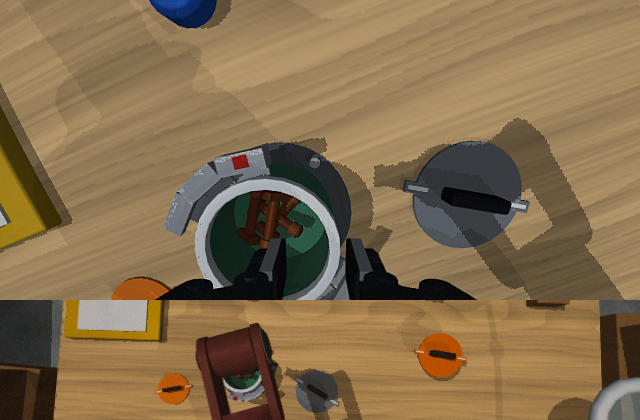

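All four bolts are in the pot, at about (270,215), reaching 50 mm up at most. The lid sits on the pedestal at (440,355) in the lower strip. Next is to fetch the lid.

```bash
python3 - <<'E'
from h import *
P=cloud('t8').reshape(-1,3)
h=P[(P[:,2]>.098)&(P[:,2]<.118)&(np.hypot(P[:,0]-.4975,P[:,1]+.307)<.05)];print('handle',len(h),np.median(h,0),cv2.minAreaRect((h[:,:2]*1000).astype(np.float32)))
E
python3 go.py .49 0 .22 82 .4985 -.3075 .17 82
```

```text
handle 138 [ 0.49679073 -0.30551497  0.10734337] ((497.0543518066406, -306.13812255859375), (69.7270278930664, 15.60578727722168), 82.39669036865234)
t 27.3 grasp [0.4593 0.2217 0.2307] yaw -20.2 tilt 0.23 F [ 0.   0.1 -0.7] open 0.0300 grip 0.0 q1 0.30 q6 2.23
[10.48, 19.77, 1.06] [-0.002, 0.004, -1.783]
[21.91, 48.33, 6.07] [-0.002, 0.004, -1.783]
```

Emit:
arm_command:
  plan:
    - [[1,2,0,0,0,-0.12],[2.7,5.3,0,0,0,-0.24],[4.4,8.6,0,0,0,-0.36],[6.1,11.8,0,0,0,-0.48],[7.8,15,0,0,0,-0.6],[9.5,18.2,0,0,0,-0.72],[11,21.5,0,0,0,-0.84],[12.5,25,0,0,0,-0.96],[14,28.5,0,0,0,-1.08],[15.5,32,1,0,0,-1.2],[17,36,2,0,0,-1.32],[18.5,39.5,3,0,0,-1.44]]
  gripper: -1

```text
t: 28.27
tool_pos: [0.4971, -0.2008, 0.3575]
tool_rot: [-2.747, -1.522, 0.008]
contact_force: [0.1, 0.7, 1.0]
opening: 0.0851
grip_force: 0.0
```

```bash
python3 go.py .4983 -.3086 .16 82.3
```

```text
t 28.3 grasp [ 0.4964 -0.2009  0.2028] yaw 58.0 tilt 0.29 F [0.1 0.7 1. ] open 0.0851 grip 0.0 q1 -0.52 q6 0.04
[-9.07, 5.83, 4.29] [-0.004, 0.003, -0.425]
```

Emit:
arm_command:
  plan:
    - [[-3,2,1,0,0,-0.12],[-6,4,2,0,0,-0.24],[-8,5.4,3,0,0,-0.36],[-8.6,5.6,4,0,0,-0.425],[-8.6,5.6,4,0,0,-0.425],[-8.6,5.6,4,0,0,-0.425],[-8.6,5.6,4,0,0,-0.425]]

```text
t: 28.85
tool_pos: [0.4985, -0.3015, 0.318]
tool_rot: [-2.37, -2.058, 0.007]
contact_force: [-0.3, -0.1, -0.4]
opening: 0.0857
grip_force: 0.0
```

```bash
python3 go.py .4983 -.3086 .1013 82.3
```

```text
t 28.9 grasp [ 0.4977 -0.3016  0.1633] yaw 81.9 tilt 0.32 F [-0.3 -0.1 -0.4] open 0.0857 grip 0.0 q1 -0.67 q6 -0.53
[-0.7, 0.11, 6.2] [-0.005, 0.002, -0.007]
```

Emit:
arm_command:
  plan:
    - [[-0.7,0.1,2,0,0,-0.007],[-0.7,0.1,4.5,0,0,-0.007],[-0.7,0.1,6,0,0,-0.007],[-0.7,0.1,6.2,0,0,-0.007],[-0.7,0.1,6.2,0,0,-0.007]]

```text
t: 29.27
tool_pos: [0.4979, -0.3085, 0.2555]
tool_rot: [-2.361, -2.066, 0.008]
contact_force: [0.5, 0.3, 0.6]
opening: 0.0852
grip_force: 0.0
```

Emit:
arm_command:
  plan:
    - [[0,0,0,0,0,0],[0,0,0,0,0,0],[0,0,0,0,0,0],[0,0,0,0,0,0],[0,0,0,0,0,0],[0,0,0,0,0,0],[0,0,0,0,0,0],[0,0,0,0,0,0],[0,0,0,0,0,0],[0,0,0,0,0,0]]
  gripper: 1
  force: 90

```text
t: 30.1
tool_pos: [0.498, -0.31, 0.2567]
tool_rot: [-2.364, -2.067, 0.008]
contact_force: [-1.2, 0.5, 5.3]
opening: 0.0143
grip_force: 88.8
```

```bash
python3 go.py .4983 -.3086 .22 82.3 .49 0 .22 82.3 .435 .2753 .22 82.3
```

```text
t 30.1 grasp [ 0.4973 -0.3103  0.102 ] yaw 82.3 tilt 0.3 F [-1.2  0.5  5.3] open 0.0143 grip 88.8 q1 -0.68 q6 -0.55
[0.11, -0.04, -11.8] [-0.004, 0.003, 0.001]
[30.58, -4.98, -11.86] [-0.004, 0.003, 0.001]
[57.13, -14.11, -11.89] [-0.004, 0.003, 0.001]
```

Emit:
arm_command:
  plan:
    - [[0,0,-1.5,0,0,0],[0,0,-4,0,0,0],[0,0,-7.5,0,0,0],[2,-0.3,-11,0,0,0],[5.5,-0.9,-11.8,0,0,0],[9,-1.5,-11.8,0,0,0],[12.5,-2,-11.8,0,0,0],[16,-2.6,-11.8,0,0,0],[19.5,-3.2,-11.8,0,0,0],[23,-3.7,-11.8,0,0,0],[26.5,-4.3,-11.8,0,0,0],[30,-5,-11.8,0,0,0]]

```text
t: 31.1
tool_pos: [0.4881, -0.0039, 0.3719]
tool_rot: [-2.362, -2.065, 0.01]
contact_force: [1.1, 0.9, -2.6]
opening: 0.0147
grip_force: 88.2
```

```bash
python3 go.py .4348 .2752 .20 82.3
```

```text
t 31.1 grasp [ 0.4869 -0.0041  0.2172] yaw 82.3 tilt 0.45 F [ 1.1  0.9 -2.6] open 0.0147 grip 88.2 q1 -0.16 q6 -0.03
[26.95, -9.0, 1.73] [-0.008, 0.002, 0.0]
```

Emit:
arm_command:
  plan:
    - [[3.4,-1.1,0,0,0,0],[6.8,-2.3,0,0,0,0],[10.2,-3.4,0,0,0,0],[13.6,-4.5,0,0,0,0],[17,-5.7,0,0,0,0],[20.4,-6.8,0,0,0,0],[23.8,-7.9,0,0,0,0],[26,-8.7,0,0,0,0],[26.8,-9,0.5,0,0,0],[26.8,-9,1.5,0,0,0],[26.8,-9,1.7,0,0,0],[26.8,-9,1.7,0,0,0]]

```text
t: 32.1
tool_pos: [0.435, 0.2708, 0.3537]
tool_rot: [-2.363, -2.064, 0.015]
contact_force: [-0.8, -0.0, -1.6]
opening: 0.0146
grip_force: 88.2
```

```bash
python3 - <<'E'
from h import *
snap('top','t9'); snap('wrist','w9')
W=cloud('t9'); k=cv2.cvtColor(cv2.imread('pics/t9.png'),cv2.COLOR_BGR2HSV)
P=W.reshape(-1,3);k=k.reshape(-1,3);o=P[(k[:,0]<20)&(k[:,1]>180)&(P[:,2]>.14)&(P[:,2]<.2)&(abs(P[:,1]-.27)<.12)];print('lid top',len(o),np.median(o,0) if len(o) else 0)
E
python3 go.py .4348 .2752 .1387 82.3
```

```text
lid top 491 [0.44127136 0.23250421 0.173138  ]
t 32.2 grasp [0.4345 0.2704 0.2009] yaw 82.2 tilt 0.41 F [-0.1  0.3 -1.6] open 0.0141 grip 88.2 q1 0.41 q6 0.55
[0.45, -0.1, 6.22] [-0.007, 0.003, -0.001]
```

View pics/w9.png

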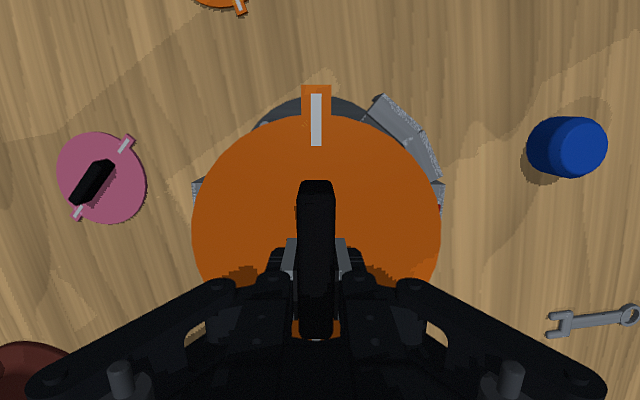

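The lid is held square over the pot, with its lug stripe at (316,118) pointing into the open gap. Lowering.

Emit:
arm_command:
  plan:
    - [[0.3,-0.1,1,0,0,0],[0.3,-0.1,3,0,0,0],[0.3,-0.1,4.5,0,0,0],[0.3,-0.1,5.2,0,0,0],[0.3,-0.1,5.2,0,0,0],[0.3,-0.1,5.2,0,0,0]]

```text
t: 32.7
tool_pos: [0.4346, 0.2748, 0.3043]
tool_rot: [-2.363, -2.066, 0.009]
contact_force: [0.1, 0.1, -2.2]
opening: 0.0143
grip_force: 88.2
```

```bash
python3 go.py .4346 .2737 .1335 82.3
```

```text
t 32.7 grasp [0.4337 0.2745 0.1496] yaw 82.3 tilt 0.35 F [ 0.1  0.1 -2.2] open 0.0143 grip 88.2 q1 0.42 q6 0.55
[-0.1, 0.03, 1.61] [-0.006, 0.002, 0.0]
```

Emit:
arm_command:
  plan:
    - [[0,0,0.5,0,0,0],[0,0,0.9,0,0,0],[0,0,1.2,0,0,0],[0,0,1.6,0,0,0],[0,0,1.6,0,0,0],[0,0,1.6,0,0,0]]

```text
t: 33.2
tool_pos: [0.4352, 0.2753, 0.2909]
tool_rot: [-2.364, -2.067, 0.004]
contact_force: [-2.2, -1.2, 8.4]
opening: 0.0145
grip_force: 89.6
```

```bash
python3 go.py .4346 .2737 .1335 82.3
```

```text
t 33.2 grasp [0.4348 0.2753 0.1362] yaw 82.3 tilt 0.16 F [-2.2 -1.2  8.4] open 0.0145 grip 89.6 q1 0.42 q6 0.55
[-0.17, -0.04, 0.27] [-0.003, 0.001, 0.001]
```

Emit:
arm_command:
  plan:
    - [[0,0,0.2,0,0,0],[0,0,0.35,0,0,0],[0,0,0.35,0,0,0]]

```text
t: 33.45
tool_pos: [0.4354, 0.2755, 0.288]
tool_rot: [-2.364, -2.067, 0.002]
contact_force: [-3.2, -1.6, 10.7]
opening: 0.0144
grip_force: 90.0
```

```bash
python3 go.py
```

```text
t 33.5 grasp [0.435  0.2754 0.1333] yaw 82.4 tilt 0.12 F [-3.2 -1.6 10.7] open 0.0144 grip 90.0 q1 0.42 q6 0.55
```

Emit:
arm_command:
  plan:
    - [[0,0,0.12,0,0,0],[0,0,0.12,0,0,0.1],[0,0,0.12,0,0,0.2],[0,0,0.12,0,0,0.3],[0,0,0.12,0,0,0.4],[0,0,0.12,0,0,0.5],[0,0,0.12,0,0,0.6],[0,0,0.12,0,0,0.6]]

```text
t: 34.12
tool_pos: [0.4356, 0.2757, 0.2876]
tool_rot: [-2.872, -1.272, 0.001]
contact_force: [-0.8, -1.7, 11.3]
opening: 0.0144
grip_force: 90.1
```

```bash
python3 go.py .4346 .2745 .1325 -8.3; python3 -c "from station import *;print(get_obs()['wrist_torque'])"
```

```text
t 34.1 grasp [0.4355 0.2758 0.1329] yaw 47.8 tilt 0.07 F [-0.8 -1.7 11.3] open 0.0144 grip 90.1 q1 0.42 q6 1.16
[-0.15, 0.0, 0.04] [-0.001, 0.0, 0.979]
[-0.2572177   0.39032356 -0.23859867]
```

Emit:
arm_command:
  plan:
    - [[0,0,0.05,0,0,0.1],[0,0,0.05,0,0,0.2],[0,0,0.05,0,0,0.3],[0,0,0.05,0,0,0.4],[0,0,0.05,0,0,0.5],[0,0,0.05,0,0,0.6],[0,0,0.05,0,0,0.7],[0,0,0.05,0,0,0.8],[0,0,0.05,0,0,0.88],[0,0,0.05,0,0,0.96],[0,0,0.05,0,0,0.98],[0,0,0.05,0,0,0.98]]

```text
t: 35.12
tool_pos: [0.4361, 0.2759, 0.2877]
tool_rot: [-3.131, 0.225, -0.002]
contact_force: [-1.2, 0.5, 10.5]
opening: 0.0142
grip_force: 90.1
```

```bash
python3 go.py .4343 .275 .1395 -8.3; python3 -c "from station import *;print(get_obs()['wrist_torque'])"
```

```text
t 35.1 grasp [0.4363 0.2762 0.133 ] yaw -8.2 tilt 0.15 F [-1.2  0.5 10.5] open 0.0142 grip 90.1 q1 0.42 q6 2.13
[-0.16, 0.11, -0.65] [-0.002, -0.001, 0.001]
[0.00466639 0.19718786 0.03146039]
```

Emit:
arm_command:
  plan:
    - [[0,0,-0.2,0,0,0],[0,0,-0.4,0,0,0],[0,0,-0.6,0,0,0],[0,0,-0.6,0,0,0],[0,0,-0.6,0,0,0]]

```text
t: 35.53
tool_pos: [0.4359, 0.2758, 0.2926]
tool_rot: [-3.131, 0.224, -0.001]
contact_force: [1.5, 1.8, 6.0]
opening: 0.0146
grip_force: 89.4
```

Emit:
arm_command:
  plan:
    - [[0,0,0,0,0,0],[0,0,0,0,0,0],[0,0,0,0,0,0],[0,0,0,0,0,0],[0,0,-2,0,0,0],[0,0,-5,0,0,0],[0,0,-9,0,0,0],[-3,0,-10,0,0,0],[-3,0,-10,0,0,0]]
  gripper: -1

```text
t: 36.28
tool_pos: [0.404, 0.2802, 0.3939]
tool_rot: [-3.131, 0.222, 0.001]
contact_force: [0.1, -1.1, 0.3]
opening: 0.0852
grip_force: 0.0
```

```bash
python3 - <<'E'
from h import *
np.set_printoptions(precision=4,suppress=True)
snap('wrist','w10'); P=cloud('w10').reshape(-1,3); im=cv2.imread('pics/w10.png')
near=np.hypot(P[:,0]-.434,P[:,1]-.273)<.06
h=P[near&(P[:,2]>.138)&(P[:,2]<.156)]; print(len(h),cv2.minAreaRect((h[:,:2]*1000).astype(np.float32)),np.median(h[:,2]))
k=cv2.cvtColor(im,cv2.COLOR_BGR2HSV).reshape(-1,3); r=np.hypot(P[:,0]-.434,P[:,1]-.273)
o=P[(k[:,0]<20)&(k[:,1]>180)&(P[:,2]>.105)&(P[:,2]<.125)&(r<.07)]; print('disc',np.median(o[:,2]),np.linalg.lstsq(np.c_[o[:,:2]-[.434,.273],np.ones(len(o))],o[:,2],rcond=None)[0])
m=P[((k[:,0]<8)|(k[:,0]>172))&(k[:,1]>150)&(P[:,2]>.112)&(P[:,2]<.13)&(r>.068)&(r<.095)]
a=m[m[:,0]>.434].mean(0); b=m[m[:,0]<=.434].mean(0); print('marks',(a+b)/2,np.degrees(np.arctan2(*(a-b)[[1,0]])))
E
python3 go.py; python3 bolts.py t10 top
```

```text
2157 ((436.3877868652344, 274.50225830078125), (15.680875778198242, 70.2945327758789), 81.42405700683594) 0.14557416991180772
disc 0.11381407197086259 [-0.0009 -0.0001  0.1138]
marks [0.433  0.2734 0.1204] -8.37038853396144
t 36.3 grasp [0.4041 0.2799 0.2367] yaw -8.1 tilt 0.13 F [ 0.7  0.2 -0.1] open 0.0855 grip 0.0 q1 0.45 q6 2.17
```

View pics/w10.png

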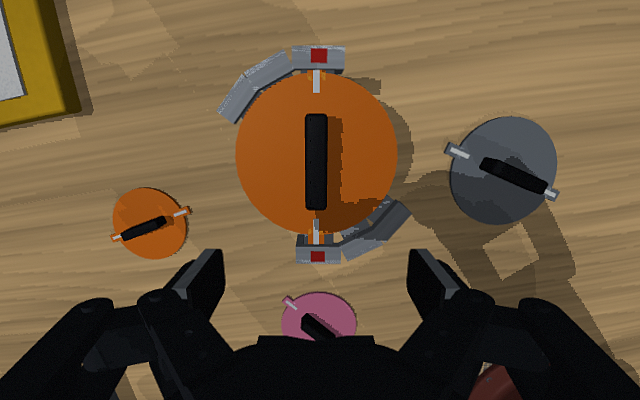

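The lid is locked. It sits level with the handle top at 145.6 mm, as at the start, in line with the red marks at (319,55) and (317,256), and about 3 mm off the pot axis (8 mm allowed). Handing in.

```bash
python3 -c "
from station import *
print(finish_job())"
```

```text
the job is handed in; nothing more can be done
None
```

The job is handed in: my last camera check showed the lid locked, level and in line with the red marks, after all four T-bolts had gone into the pot; no verdict came back.

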